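Take the bun tin out of the mini oven and hold it for the cook

ROBOT

A 6-joint arm with a two-finger parallel gripper is mounted at the origin on the work surface. World frame = base frame: x ahead of the robot, y to its left, z up, the work surface at z = 0. Lengths are in m, angles in rad, forces in N, time in s.
With the tool pointing down it reaches from about 0.275 to 0.825 m from the base axis. Payload 4.9 kg.
Tool frame: the origin (TCP) lies midway between the tips of the shut fingers; the grasp point (between the pads) lies 19 mm behind it (bot.grip_depth is the distance from the TCP to the grasp point, in m); z points along the fingers, y is the line along which they close (so a half turn about z gives the same grasp; the last joint's range is limited). The gripper opens to 85 mm and grips with 20 to 120 N. Pads are 22 mm wide; open, the fingers measure 114 mm over their backs; the gripper's body (76 mm by 85 mm) begins 54 mm behind the grasp point. The pads swing forward as they close: fully open they stand 13 mm farther back than shut.
Start: joints at [1.121, 0.326, -0.193, 1.052, 0, 1.437], TCP at [0.171, 0.523, 0.231] pointing down, gripper open.
Joint ranges: [-2.65, 2.65], [-0.97, 1.79], [-1.3, 1.35], [-1.93, 2.1], [-1.47, 1.37], [-3.14, 3.14]. Speed limits (rad/s): [2.57, 2.57, 3.14, 3.14, 3.14, 3.14].

INTERFACE

Orientations are given as a unit quaternion [w, x, y, z].
In Python, from cell import bot gives the robot as it stands. Calls block until the motion is done:
- bot.move_pose(position, orientation): joint-space move of the TCP to a pose.
- bot.move_linear(position, speed=0.15, rotation=None, until_force=None): straight line of the TCP; rotation=None keeps the orientation; speed is the mean speed in m/s. With until_force (N) it stops when the force on the tool has changed by that much, and returns True; else False.
- bot.goto_joints(angles): joint-space move.
- bot.set_gripper(opening, grasp_force=None): opening from 0.0 (shut) to 1.0 (fully open); grasp_force is the grip in N (None keeps the last); returns when the fingers have stopped.
- bot.wait(seconds).
- bot.solve_ik(position, orientation): joint angles nearest the present ones, or None.
- bot.camera(name): name is "scene" or "top"; returns the picture (420x560x3 uint8, red, green, blue); there is no depth.
- bot.calibration(name): a dict with "mtx" (3x3 intrinsics, pixels), "extrinsics" (4x4, takes a point from world to camera coordinates). Camera axes: x right, y down, z forward; pixel columns grow to the right and rows downward; lengths in m; the calibration is good to about 2 mm. A picture is of the moment at which its call begins. calibration takes no time and is no camera call.
A pose or a line that the arm cannot do raises bot.PlanningError and nothing moves.
- bot.close_job(): hands the job in; it is judged then, once.
Trained networks look in the newest picture that a camera, given by its name, has taken for a name from the list of things; names that differ only in an ending like _2 or _b are one class to them, and where a whole thing is asked for, a point or a joint stands for the part that bears it (a point fixed in the world has none). Each returns a list of dicts, best first, with "confidence" (0 to 1); they miss things now and then, are a little off and sometimes report something else, mostly with a low value. They report only what shows in the picture. A call takes as long as a camera call. They do not tell look-alikes from the thing itself.
- bot.search_frame(camera, thing): "bbox" ([left, top, width, height] in pixels, round what is visible of it).
Readings, each from a call of its own:
- bot.read_clock(): time.
- bot.read_joint_positions(): joint angles.
- bot.read_joint_vel(): joint speeds.
- bot.read_joint_efforts(): joint torques, N m.
- bot.read_position(): TCP position.
- bot.read_tool_rot(): TCP orientation.
- bot.read_ft_force(): force on the tool from outside, world axes, zero at the start.
- bot.read_moment(): the same for the moment, N m.
- bot.read_gripper_width(): opening from 0.0 (shut) to 1.0 (fully open).
- bot.read_finger_force(): force on a finger pad.
Only numpy, scipy, OpenCV 4.12 (cv2) and the standard library are available. Lean on these libraries where they do the work, as an engineer would, in place of code of your own. Each camera call takes 0.05 s, during which the arm holds its last target. There are 200 camera calls.

TASK

The rolls are done: pull the mini oven's door all the way down, take the bun tin out by its upright grip, and keep it close to level all the way so that both rolls stay in their hollows. Finish while still holding the tin level and still over the white plate, about 20 cm above the worktop and touching nothing else, so that I can lift the rolls off; leave the oven door down for the next batch and do not disturb the plate or the other things on the worktop.

Things in the scene. Friction and masses are not known exactly. Their poses are not given: they have to be found in the camera images.
- oven: Fixed steel mini oven, 280 deep (x) x 360 wide (y) x 230 high. Origin: on the worktop, in the plane of its front, below the middle of the door. x points from front to back, y left, z up. The door is 250 wide (y = -125 to 125); right of it a black panel with three knobs (y = -125 to -225). Inside, the wire rack's upper face is at z = 150, the roof's underside at 214.
- door (a joint): Door angle, rad: 0 shut, 1.5 fully down (stop). Hinged at its bottom edge, it swings down towards the robot. Friction holds it shut; once pulled past about 0.3 it sinks the rest of the way by itself in about 3 s. A linkage to it draws the wire rack, with the tin, out of the mouth in step: 95 mm when fully down.
- door_hinge (a point): Point on the hinge axis, middle of the door's width: in the oven's front plane, 55 above the worktop; the axis runs along the oven's y. The door is 160 high and 14 thick, from the front plane outwards.
- door_handle (a point): Middle of the door handle, a level round bar 12 thick, 200 long, on two end posts. Its axis is 33 in front of the door's face (27 free gap), 47 in front of the hinge axis and, with the door shut, 147 above it (202 above the worktop, 28 below the oven's top). It can be pinched or hooked from above. With the door fully down it lies under the door, 18 above the worktop.
- tray: Loose aluminium bun tin, 120 (x) x 160 (y) x 9, 0.14 to 0.24 kg, on the oven rack, about square to the oven. Origin: centre of its underside; x from its front edge (with the grip) to its back, z up. Two round hollows, 52 across, 7 deep, at x = +22, y = +37 and -37, each with a roll. With the door fully down its grip is 65 to 80 outside the front plane, its last 30 to 40 still under the roof.
- tray_grip (a point): Grip point of the tin, in its upright flat black grip at the middle of the front edge: a tab 9 thick along the tin's x, 70 wide along y, from 9 to 45 above the tin's underside. The point is at x = -54.5, y = 0, 28 above the underside. Seen from above, 38 is free behind the tab (before the rolls) and open space in front of it.
- hollow_left (a point): Centre of the floor of the hollow at the tin's +y side; 2 above the tin's underside.
- hollow_right (a point): Centre of the floor of the hollow at the tin's -y side; 2 above the tin's underside.
- roll_left_center (a point): Centre of the round roll (a firm ball 44 in diameter, about 28 g, golden brown) in the left hollow; it sits 22 above the hollow's floor and can roll about 10 either way in it.
- roll_right_center (a point): Centre of the same kind of roll in the right hollow.
- plate: White round plate, 180 across, 18 high, on the worktop either left or right of the oven's door, nearer the robot. Origin: centre of its underside.
- trivet: Round cork trivet, 170 across, 10 thick, on the other side from the plate. Origin: centre of its underside.
- mill: Wooden pepper mill, 52 across, 145 high, on the worktop far to the left. Origin: centre of its underside.
- mug: White mug, 80 across, 90 high, on the worktop far to the right. Origin: centre of its underside.
Not all that is in view belongs to the job. Of the things like the plate, leave any that is blue or red; of the rest the smaller one is meant.

How it is judged:
By the outcome, as a careful person would: the job done as asked, in the order asked, and still so for the second after the job is handed in, while the arm keeps its last pose, push and grip.
It also fails if it takes over 54 s, if anything falls off the work surface, if the arm or the gripper's body presses on something with over 40 N, if the wrist force passes 120 N, or if a joint passes its speed limit or range.

## Working session

There is one attempt and no reset: what is moved stays moved. The work goes in short steps, each a Python script; the robot and the scene stay as the last script left them, time stands still between calls to the robot, and variables do not carry over. Pictures are saved under pics/ and viewed, at most 10 in all, crops included, and the job is handed in when it is done.

```bash
mkdir -p pics; ls
python3 - <<'E'
from cell import bot
import cv2,numpy as np
for c in ("scene","top"):
    im=bot.camera(c); cv2.imwrite(f"pics/{c}0.png",im[:,:,::-1])
    k=bot.calibration(c); print(c,np.round(k["mtx"],1).tolist(),np.round(k["extrinsics"],4).tolist())
    for t in ("oven","door","door_handle","tray","tray_grip","plate","trivet","mill","mug","door_hinge"):
        try: print(t,[(np.round(d["bbox"]).tolist(),round(d["confidence"],2)) for d in bot.search_frame(c,t)])
        except Exception as e: print(t,e)
print(bot.read_clock(),bot.read_tool_rot(),bot.grip_depth)
E
```

```text
pics
scene [[502.9, 0.0, 289.4], [0.0, 502.9, 215.1], [0.0, 0.0, 1.0]] [[-0.6795, 0.7336, -0.0074, 0.3879], [0.5627, 0.5147, -0.6469, -0.1395], [-0.4707, -0.4437, -0.7626, 1.8923], [0.0, 0.0, 0.0, 1.0]]
oven [([129.0, 192.0, 159.0, 172.0], 0.94)]
door [([227.0, 213.0, 63.0, 56.0], 0.82)]
door_handle [([230.0, 214.0, 61.0, 48.0], 0.96)]
tray []
tray_grip [([223.0, 179.0, 45.0, 33.0], 0.47)]
plate [([291.0, 196.0, 47.0, 39.0], 0.92), ([276.0, 138.0, 59.0, 42.0], 0.83), ([221.0, 179.0, 49.0, 33.0], 0.81), ([165.0, 133.0, 62.0, 41.0], 0.66)]
trivet [([371.0, 288.0, 59.0, 51.0], 0.67)]
mill [([401.0, 349.0, 25.0, 37.0], 0.94)]
mug [([172.0, 174.0, 26.0, 35.0], 0.96)]
door_hinge [([128.0, 196.0, 160.0, 168.0], 0.78)]
top [[407.3, 0.0, 278.3], [0.0, 407.3, 215.6], [0.0, 0.0, 1.0]] [[0.0211, -0.9998, -0.0033, -0.0737], [-0.9857, -0.0202, -0.1673, 0.488], [0.1672, 0.0067, -0.9859, 1.4452], [0.0, 0.0, 0.0, 1.0]]
oven [([232.0, 70.0, 126.0, 108.0], 0.86)]
door [([242.0, 145.0, 75.0, 29.0], 0.81)]
door_handle [([239.0, 151.0, 73.0, 22.0], 0.78), ([232.0, 68.0, 125.0, 108.0], 0.45)]
tray []
tray_grip [([241.0, 150.0, 74.0, 23.0], 0.47)]
plate [([259.0, 228.0, 54.0, 53.0], 0.96), ([307.0, 280.0, 70.0, 68.0], 0.84), ([333.0, 208.0, 45.0, 47.0], 0.77), ([407.0, 209.0, 64.0, 61.0], 0.65)]
trivet [([143.0, 200.0, 48.0, 43.0], 0.58), ([332.0, 210.0, 45.0, 48.0], 0.56), ([233.0, 69.0, 122.0, 107.0], 0.45)]
mill [([116.0, 169.0, 28.0, 25.0], 0.79)]
mug [([384.0, 174.0, 25.0, 34.0], 0.62)]
door_hinge [([238.0, 68.0, 117.0, 110.0], 0.71)]
1.1 [ 1.92057026e-06  1.57251027e-01  9.87558664e-01 -7.07451948e-06] 0.0187
```

View pics/scene0.png

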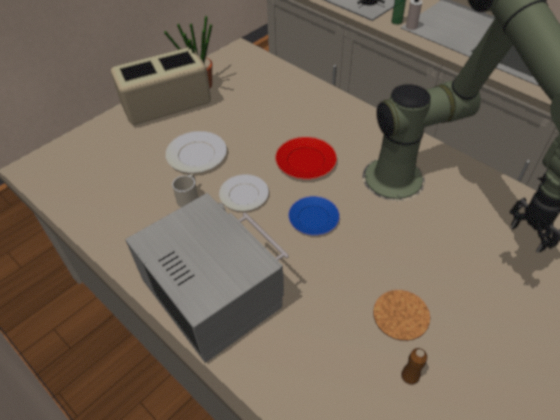

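View pics/top0.png

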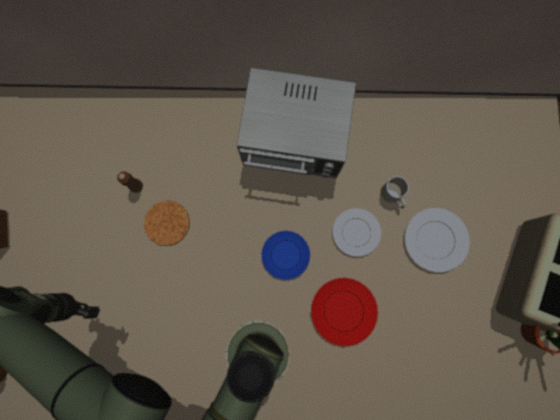

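The top view shows the look-alike plates: blue (286,255), red (344,312), small white (356,232) and large white (437,240). I choose the small white one. The oven's top spans about (251,70) to (347,165), with the handle at (275,162). Next I take a close crop.

```bash
cat > h.py <<'E'
import numpy as np,cv2
from cell import bot
def proj(c,P):
    k=bot.calibration(c);E=k["extrinsics"];p=np.atleast_2d(P)@E[:3,:3].T+E[:3,3];q=p@k["mtx"].T
    return q[:,:2]/q[:,2:]
def back(c,uv,z):
    k=bot.calibration(c);E=k["extrinsics"];R=E[:3,:3];o=-R.T@E[:3,3]
    d=R.T@np.linalg.solve(k["mtx"],[uv[0],uv[1],1]);return o+d*(z-o[2])/d[2]
E
python3 - <<'E'
from h import *
im=cv2.imread("pics/top0.png")
x0,y0=225,60;cv2.imwrite("pics/crop_top.png",cv2.resize(im[y0:y0+145,x0:x0+195],None,fx=4,fy=4,interpolation=cv2.INTER_CUBIC))
im=cv2.imread("pics/scene0.png")
x0,y0=120,170;cv2.imwrite("pics/crop_scene.png",cv2.resize(im[y0:y0+145,x0:x0+195],None,fx=4,fy=4,interpolation=cv2.INTER_CUBIC))
for c,uv in(("top",(356,232)),("scene",(244,193))):print(back(c,uv,.016))
print(back("top",(275,162),.202))
E
```

```text
[ 0.43829653 -0.3507833   0.016     ]
[ 0.44002718 -0.34596476  0.016     ]
[ 0.64250932 -0.0498134   0.202     ]
```

View pics/crop_top.png

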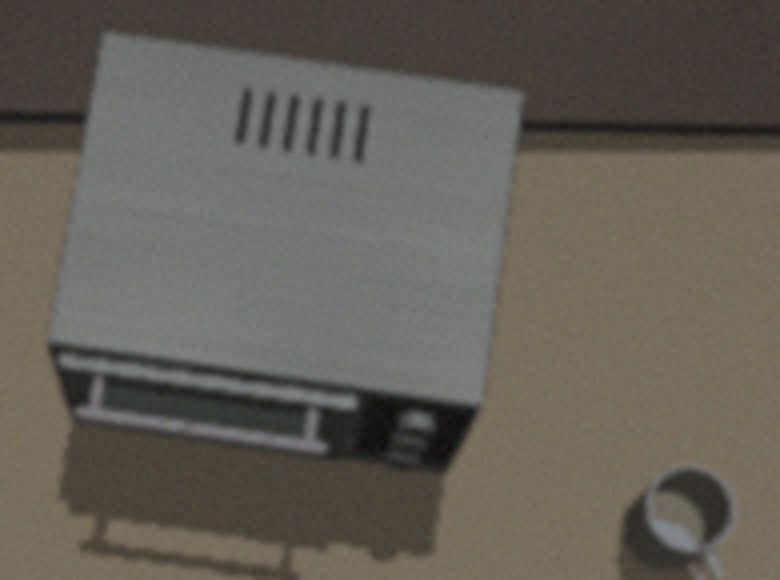

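View pics/crop_scene.png

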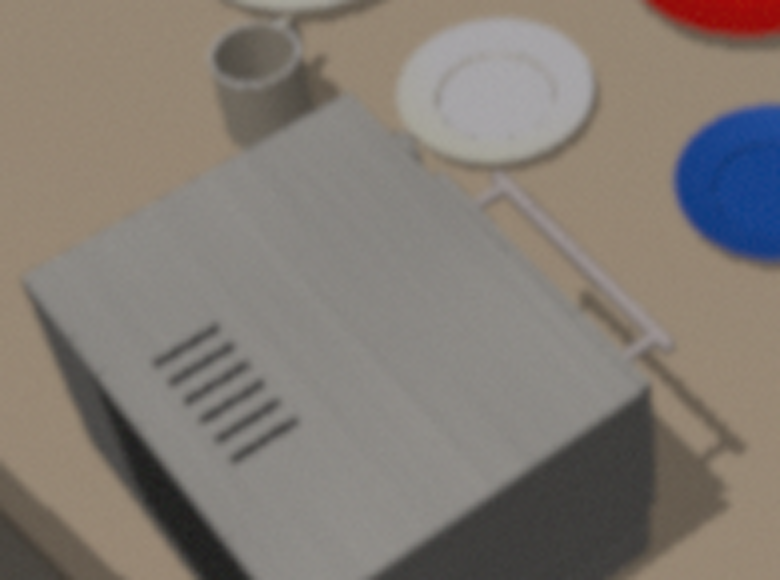

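The crops confirm the small white plate, with the mug beside it. The oven-top corners are at crop pixels (103,33), (523,92), (479,403) and (51,345). The handle ends are at (77,411) and (326,449) in top, and (498,180) and (668,345) in scene. I fit the oven pose next.

```bash
cat > fit.py <<'E'
from h import *
from scipy.optimize import least_squares
L=np.array
pts={"top":(L([225,60]),[((103,33),(.28,.135,.23)),((523,92),(.28,-.225,.23)),((479,403),(0,-.225,.23)),((51,345),(0,.135,.23)),((77,411),(-.047,.1,.202)),((326,449),(-.047,-.1,.202))]),
"scene":(L([120,170]),[((345,93),(0,-.225,.23)),((650,390),(0,.135,.23)),((22,278),(.28,-.225,.23)),((498,180),(-.047,-.1,.202)),((668,345),(-.047,.1,.202))])}
def W(p,P):
    c,s=np.cos(p[2]),np.sin(p[2]);P=np.atleast_2d(P);return np.c_[p[0]+c*P[:,0]-s*P[:,1],p[1]+s*P[:,0]+c*P[:,1],P[:,2]]
def res(p,sel=("top","scene")):
    return np.concatenate([(proj(c,W(p,[q[1] for q in pts[c][1]]))-(L([q[0] for q in pts[c][1]])/4+o-.375)).ravel() for c,(o,_) in pts.items() if c in sel])
for s in (("top",),("scene",),("top","scene")):
    r=least_squares(res,[.68,-.05,-.1],args=(s,),loss="soft_l1");print(s,r.x.round(4));
print(res(r.x).round(1).reshape(-1,2).tolist())
p=r.x;np.save("oven.npy",p)
print("handle",W(p,(-.047,0,.202)),"grip out",W(p,(-.0725,0,.178)))
# plate: fit circle from white ellipse
for c,o in(("top",(356,232)),("scene",(244,193))):
    im=cv2.imread(f"pics/{c}0.png");h=cv2.cvtColor(im,cv2.COLOR_BGR2HSV);m=((h[...,1]<60)&(h[...,2]>105)).astype(np.uint8)
    n,lab,st,ce=cv2.connectedComponentsWithStats(m);k=lab[o[1],o[0]];ct,_=cv2.findContours((lab==k).astype(np.uint8),0,1)
    q=L([back(c,u,.016) for u in max(ct,key=len)[:,0]]);(cx,cy),rr=cv2.minEnclosingCircle((q[:,:2]*1000).astype(np.float32));print(c,st[k],cx,cy,rr)
E
python3 fit.py
```

```text
('top',) [ 0.67   -0.0562 -0.1292]
('scene',) [ 0.67   -0.0527 -0.1244]
('top', 'scene') [ 0.6701 -0.0541 -0.1289]
[[-0.9, -0.6], [-0.3, -0.7], [0.5, 0.8], [-1.7, -0.4], [0.7, 0.8], [-1.9, -0.0], [0.9, -0.7], [-1.0, -0.3], [-1.0, -0.2], [0.0, -0.3], [-0.2, -0.2]]
handle [[ 0.62346004 -0.04808852  0.202     ]] grip out [[ 0.59817146 -0.04481172  0.178     ]]Traceback (most recent call last):
  File "fit.py", line 19, in <module>
    q=L([back(c,u,.016) for u in max(ct,key=len)[:,0]]);(cx,cy),rr=cv2.minEnclosingCircle((q[:,:2]*1000).astype(np.float32));print(c,st[k],cx,cy,rr)
         ~~~~^^^^^^^^^^
  File "h.py", line 7, in back
    k=bot.calibration(c);E=k["extrinsics"];R=E[:3,:3];o=-R.T@E[:3,3]
ValueError: time passes only in moves, steps and waits
```

```bash
cat >> h.py <<'E'
from scipy.spatial.transform import Rotation as Ro
p=np.load("oven.npy")
def W(P):
    c,s=np.cos(p[2]),np.sin(p[2]);return np.array([p[0]+c*P[0]-s*P[1],p[1]+s*P[0]+c*P[1],P[2]])
def quat(sign):
    y=sign*np.array([np.cos(p[2]),np.sin(p[2]),0]);z=np.array([0,0,-1.]);return Ro.from_matrix(np.c_[np.cross(y,z),y,z]).as_quat()[[3,0,1,2]]
E
python3 - <<'E'
from h import *
H=W((-.047,0,.202))
best=None
for s in(1,-1):
    js=[bot.solve_ik(x,quat(s)) for x in (H+[0,0,.07],H-[0,0,.015],[.385,-.341,.22])];print(s,[None if j is None else np.round(j,2) for j in js])
    if all(j is not None for j in js):
        c=max(abs(j[5]) for j in js)
        if best is None or c<best[0]:best=(c,s)
s=best[1];np.save("s.npy",s);q=quat(s)
bot.move_pose(H+[0,0,.07],q)
bot.set_gripper(.31,30)
print(bot.read_clock(),bot.read_position(),bot.read_gripper_width())
print(bot.move_linear(H-[0,0,.015],.08,until_force=6),bot.read_position()-H)
im=bot.camera("scene");cv2.imwrite("pics/s1.png",cv2.resize(im[130:280,160:360,::-1],None,fx=4,fy=4))
print(bot.read_clock(),bot.read_ft_force())
E
```

```text
1 [array([-0.19,  0.45,  0.1 ,  1.22,  0.  ,  1.5 ]), array([-0.19,  0.5 , -0.05,  1.03,  0.  ,  1.5 ]), array([-0.87,  0.27, -0.3 ,  1.  ,  0.  ,  0.83])]
-1 [array([-0.19,  0.45,  0.1 ,  1.22,  0.  , -1.64]), array([-0.19,  0.5 , -0.05,  1.03,  0.  , -1.64]), array([-0.87,  0.27, -0.3 ,  1.  ,  0.  , -2.31])]
4.2833 [ 0.62343338 -0.04807803  0.27200132] 0.3102354015886886
False [ 4.69499310e-04 -9.02152490e-05 -1.43239469e-02]
5.5417 [-0.2254993   0.06914182  0.392533  ]
```

View pics/s1.png

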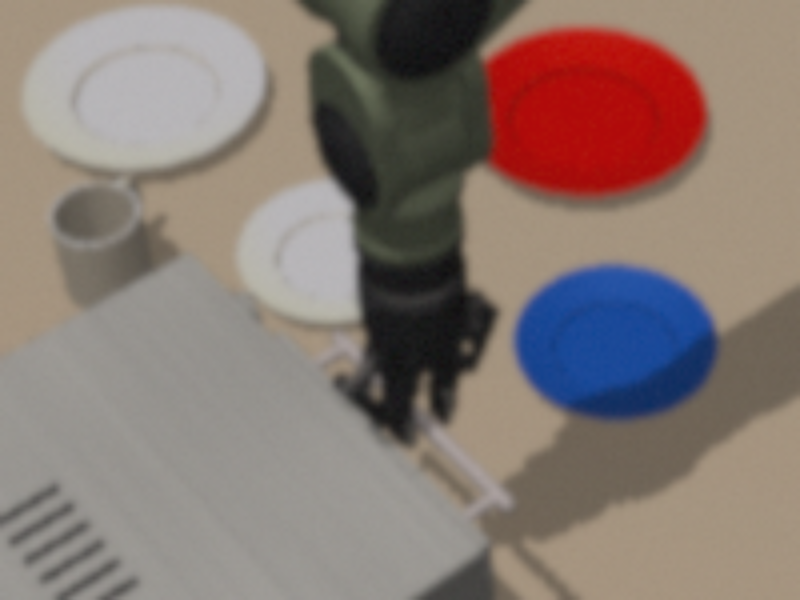

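The fingers straddle the bar at crop pixel (415,420), with no contact force. I pinch it and pull along the door's arc.

Run:
```python
from h import *
bot.set_gripper(0,30);w=bot.read_gripper_width();print(w)
if w<.08: raise SystemExit("missed")
for th in (.1,.2,.3,.4,.48):
    c,s=np.cos(th),np.sin(th)
    bot.move_linear(W((-.047*c-.147*s,0,.055+.147*c-.047*s-.0145)),.06)
    print(th,bot.read_ft_force().round(1),bot.read_gripper_width().round(3),bot.read_clock())
bot.set_gripper(.36)
P=bot.read_position();bot.move_linear(P+[0,0,.09],.2)
print(bot.read_ft_force().round(1),bot.read_clock())
P=bot.read_position();bot.move_linear(P+[0.0,.2,.06],.2)
bot.wait(1.5)
for c in("scene","top"):
    im=bot.camera(c);cv2.imwrite(f"pics/{c}2.png",im[:,:,::-1])
    for t in("tray","tray_grip","hollow_left","roll_left_center"):print(c,t,[(np.round(d["bbox"]).tolist(),round(d["confidence"],2)) for d in bot.search_frame(c,t)])
a=cv2.imread("pics/top2.png")[120:210,210:380];b=cv2.imread("pics/scene2.png")[170:300,190:370]
cv2.imwrite("pics/m2.png",np.vstack([cv2.resize(a,(600,318),interpolation=2),cv2.resize(b,(390,282),interpolation=2)if 0 else cv2.copyMakeBorder(cv2.resize(b,(390,282),interpolation=2),0,0,0,210,0)]))
print(bot.read_clock())
```

```text
0.1291303302260759Traceback (most recent call last):
  File "<stdin>", line 7, in <module>
AttributeError: 'float' object has no attribute 'round'
```

Run:
```python
from h import *
for th in (.2,.3,.4,.48):
    c,s=np.cos(th),np.sin(th)
    bot.move_linear(W((-.047*c-.147*s,0,.055+.147*c-.047*s-.0145)),.06)
    print(th,np.round(bot.read_ft_force(),1),round(bot.read_gripper_width(),3),bot.read_clock())
bot.set_gripper(.36)
P=bot.read_position();bot.move_linear(P+[0,0,.09],.2)
print(np.round(bot.read_ft_force(),1),bot.read_clock())
P=bot.read_position();bot.move_linear(P+[0.0,.2,.06],.2)
bot.wait(1.5)
for c in("scene","top"):
    im=bot.camera(c);cv2.imwrite(f"pics/{c}2.png",im[:,:,::-1])
    for t in("tray","tray_grip","roll_left_center"):print(c,t,[(np.round(d["bbox"]).tolist(),round(d["confidence"],2)) for d in bot.search_frame(c,t)])
a=cv2.imread("pics/top2.png")[120:210,210:380];b=cv2.imread("pics/scene2.png")[170:300,190:370]
cv2.imwrite("pics/m2.png",np.vstack([cv2.resize(a,(600,318),interpolation=2),cv2.copyMakeBorder(cv2.resize(b,(390,282),interpolation=2),0,0,0,210,0)]))
print(bot.read_clock())
```

```text
0.2 [-0.7  1.   0.6] 0.122 6.6333
0.3 [ 1.   1.7 -3.4] 0.124 7.0417
0.4 [ 4.4  0.4 -6.1] 0.122 7.45
0.48 [2.9 2.9 2.2] 0.115 7.8083
[-0.1  0.4  0.2] 8.7583
scene tray [([245.0, 220.0, 43.0, 36.0], 0.86)]
scene tray_grip [([242.0, 220.0, 43.0, 41.0], 0.79)]
scene roll_left_center []
top tray [([256.0, 152.0, 52.0, 35.0], 0.75)]
top tray_grip [([257.0, 151.0, 46.0, 35.0], 0.79), ([234.0, 161.0, 76.0, 53.0], 0.42)]
top roll_left_center [([266.0, 151.0, 13.0, 12.0], 0.65), ([236.0, 161.0, 74.0, 53.0], 0.48), ([258.0, 152.0, 49.0, 36.0], 0.44)]
11.85
```

View pics/m2.png

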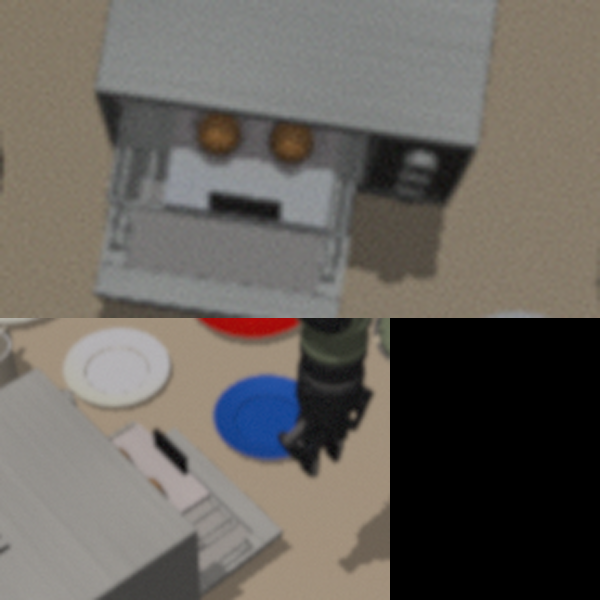

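The door is down and the rack is out. Both rolls are in their hollows, and the black grip is at about (279,178) in top and (269,222) in scene. I localise the grip by segmentation.

```bash
cat > g.py <<'E'
from h import *
from scipy.optimize import least_squares
cal={c:bot.calibration(c) for c in("top","scene")}
bot.calibration=lambda c:cal[c]
obs={}
for c,(u0,u1,v0,v1) in {"top":(262,296,170,186),"scene":(255,282,215,242)}.items():
    im=bot.camera(c);cv2.imwrite(f"pics/{c}3.png",im[:,:,::-1]);g=im[v0:v1,u0:u1].max(2)
    n,l,st,ce=cv2.connectedComponentsWithStats((g<65).astype(np.uint8));k=1+st[1:,4].argmax()
    obs[c]=ce[k]+[u0,v0];print(c,st[k],obs[c])
    m=l==k;vv,uu=np.nonzero(m);print("axis",np.linalg.eigh(np.cov(uu,vv))[1][:,1])
# model: tab corners in oven frame, offset(x,y), yaw
def cen(c,q):
    pts=[]
    for dx in(-.0045,.0045):
        for dy in(-.035,.035):
            for z in(.159,.195):pts.append(W((q[0]+dx,q[1]+dy,z)))
    h=cv2.convexHull(proj(c,pts).astype(np.float32));m=cv2.moments(h);return np.array([m["m10"],m["m01"]])/m["m00"]
for s in(("top",),("scene",),("top","scene")):
    r=least_squares(lambda q:np.concatenate([cen(c,q)-obs[c] for c in s]),[-.0725,0],diff_step=1e-2,x_scale=.01);print(s,r.x,r.fun,W((*r.x,.178)))
np.save("grip.npy",r.x);print(bot.read_clock())
E
python3 g.py
```

```text
top [  8   5  19   8 104] [278.91346154 178.64423077]
axis [-0.98414032 -0.17739176]
scene [ 7  7 14 19 98] [268.45918367 231.3877551 ]
axis [0.66695823 0.74509511]
('top',) [-0.07590767 -0.01980152] [-3.38445716e-07 -4.07368788e-07] [ 0.5922475  -0.06401117  0.178     ]
('scene',) [-0.07380728 -0.01767911] [8.61993692e-06 4.22929750e-06] [ 0.59460321 -0.06217626  0.178     ]
('top', 'scene') [-0.07491255 -0.01890261] [-0.22016853 -0.322667    0.03675231 -0.43121559] [ 0.59334988 -0.06324759  0.178     ]
11.95
```

Run:
```python
from h import *
g=np.load("grip.npy");G=W((g[0],g[1],0));q=quat(int(np.load("s.npy")))
bot.set_gripper(.40,30)
bot.move_linear(G+[0,0,.29],.2,rotation=q)
print(bot.move_linear(G+[0,0,.163],.1,until_force=5),bot.read_position()-G,np.round(bot.read_ft_force(),2))
im=bot.camera("scene");cv2.imwrite("pics/s4.png",cv2.resize(im[170:280,190:340,::-1],None,fx=5,fy=5,interpolation=2))
print(bot.read_clock())
```

```text
False [ 4.99834982e-04 -1.13701189e-04  1.63712667e-01] [ 0.58 -0.15  0.05]
14.9167
```

View pics/s4.png

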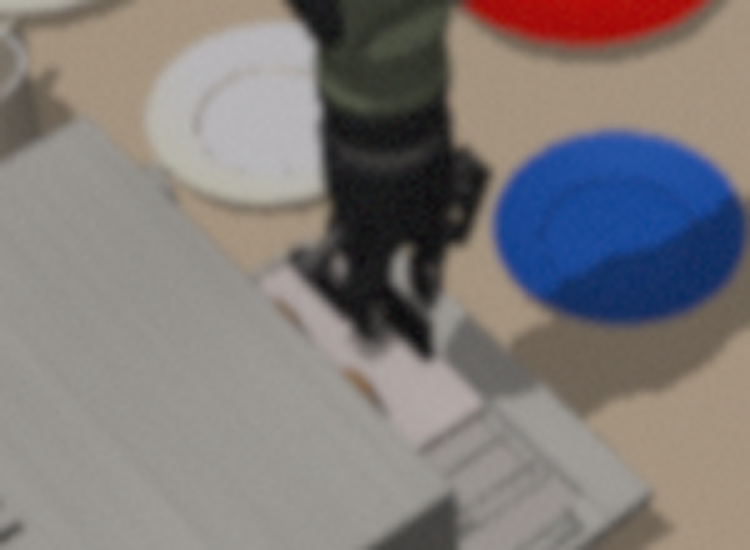

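The fingers straddle the tab, which ends at (430,345), and the rolls are untouched. I grip it, lift slightly, and draw the tin out.

Run:
```python
from h import *
F=lambda:(np.round(bot.read_ft_force(),1),np.round(bot.read_moment(),2),round(bot.read_gripper_width(),3),round(bot.read_finger_force(),1),bot.read_clock())
bot.set_gripper(0,50);print(F())
bot.set_gripper(0,90);print(F())
P=bot.read_position()
bot.move_linear(P+[0,0,.008],.02);print(F())
d=np.array([np.cos(p[2]),np.sin(p[2]),0])
bot.move_linear(P+[0,0,.008]-.08*d,.05);print(F(),bot.read_position())
im=bot.camera("scene");im2=bot.camera("top")
a=cv2.resize(im[160:280,190:350,::-1],(400,300),interpolation=2);b=cv2.resize(im2[120:240,220:380,::-1],(400,300),interpolation=2)
cv2.imwrite("pics/m5.png",np.hstack([a,b]))
```

```text
(array([0.4, 0.3, 2.3]), array([-0.01, -0.17, -0.06]), 0.095, 52.1, 15.2583)
(array([0. , 0.4, 4.4]), array([-0.01, -0.28, -0.05]), 0.094, 88.1, 15.475)
(array([ 0.1,  0.1, -2.6]), array([-0.05,  0.17,  0.02]), 0.088, 87.7, 16.05)
(array([-0.8, -0. , -2.5]), array([-0.02,  0.16,  0.01]), 0.091, 87.7, 17.8) [ 0.51473826 -0.05316959  0.1714986 ]
```

View pics/m5.png

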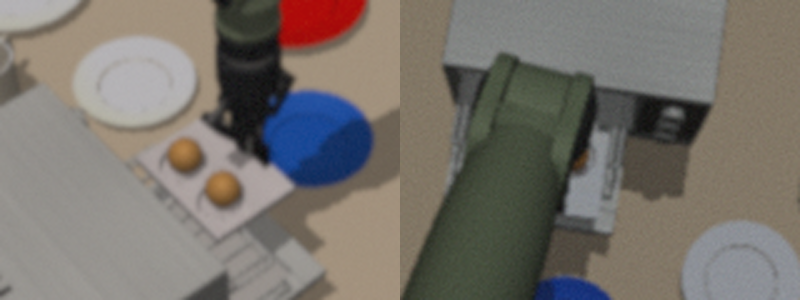

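The tin is out, with both rolls in their hollows at (184,155) and (222,187) in the left half. I raise it and carry it over the plate.

Run:
```python
from h import *
F=lambda:(np.round(bot.read_ft_force(),1),np.round(bot.read_moment(),2),round(bot.read_gripper_width(),3),bot.read_clock(),bot.read_position())
P=bot.read_position()
bot.move_linear([P[0],P[1],.2135],.03);print(F())
d=np.array([np.cos(p[2]),np.sin(p[2]),0])
T=np.array([.439,-.348,.2135])-.0545*d
bot.move_linear(T,.07);bot.wait(.5);print(F())
im=bot.camera("scene");im2=bot.camera("top")
for t in("tray","roll_left_center"):
  print([(np.round(x["bbox"]).tolist(),round(x["confidence"],2)) for x in bot.search_frame("scene",t)])
a=cv2.resize(im[120:240,190:350,::-1],(400,300),interpolation=2);b=cv2.resize(im2[150:270,280:440,::-1],(400,300),interpolation=2)
cv2.imwrite("pics/m6.png",np.hstack([a,b]))
C=T*[1,1,0]+.0545*d;e=np.array([-d[1],d[0],0])
for n,P in(("hl",C+.022*d+.037*e+[0,0,.224]),("hr",C+.022*d-.037*e+[0,0,.224])):
  for c,(u,v) in(("scene",(190,120)),("top",(280,150))):print(n,c,((proj(c,P)[0]-[u,v])*2.5).round())
for dx,dy in((-.06,.08),(-.06,-.08),(.06,-.08),(.06,.08)):print(((proj("scene",C+dx*d+dy*e+[0,0,.209])[0]-[190,120])*2.5).round())
```

```text
(array([-0.5,  0.2, -1.6]), array([-0.05,  0.17, -0.05]), 0.087, 19.45, array([ 0.51452627, -0.0531009 ,  0.2132961 ]))
(array([ 0. ,  0. , -2.4]), array([ 0.03,  0.15, -0.02]), 0.084, 24.6083, array([ 0.38493818, -0.340983  ,  0.21348656]))
[([215.0, 137.0, 55.0, 39.0], 0.66), ([248.0, 220.0, 76.0, 75.0], 0.17)]
[([234.0, 151.0, 18.0, 12.0], 0.43)]
hl scene [126.  97.]
hl top [191. 162.]
hr scene [93. 68.]
hr top [249. 171.]
[196.  95.]
[124.  34.]
[52. 72.]
[122. 136.]
```

View pics/m6.png

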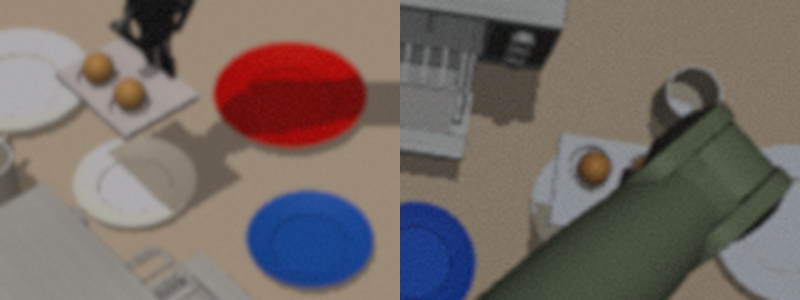

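The tin is level over the white plate: its corners match the prediction to within about 2 px, and both rolls sit in their hollows at (130,94) and (97,68). The door is still down, so I hand in the job.

```bash
python3 -c "
from cell import bot
print(bot.close_job())"
```

```text
the job is handed in; nothing more can be done
None
```

I handed the job in at about 25 s on the robot's clock: the oven door is down, and the arm is holding the bun tin level about 20 cm above the small white plate, with both rolls in their hollows.

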